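Clamp a block with a loose crank

TASK

Stand the single taped block upright on the bed of the small grey screw clamp, in the middle between its two jaws, and push the loose crank's square socket fully down onto the square shaft end on the clamp's column. Then wind the crank clockwise (seen from above), two turns or a little more, until the block is held tight against the fixed jaw and the sprung rubber pad is clearly pushed back by a few millimetres. Turn the shaft only with the crank, leave the crank seated on the shaft, let go, and do not disturb the sanding block.

Things in the scene. Friction and masses are not known exactly. Their poses are not given: they have to be found in the camera images.
- clamp_bed (a point): Screw clamp fixed to the bench, dark base 80 x 220 x 14 mm. This point: top of its bed (20 mm above the bench, 44 mm wide in x), midway between the wound-back jaws; z up. Along y: the grey fixed jaw's face at +25 mm (70 mm wide, 52 mm above the bed); the pad's face at -25 mm plus joint jaw; the grey gear column (50 x 50 mm) with the shaft at -135 mm.
- pad_face (a point): Middle of the face of the black rubber spring pad (56 mm wide, 44 mm high) on the front of the sliding jaw; its y axis points to the fixed jaw. The sliding jaw behind it is 46 mm high above the bed.
- jaw (a joint): Travel of the sliding jaw in m, 0 (fully back) to 0.034 (end stop); driven by the shaft, 12 mm for each full turn, self-holding.
- pad (a joint): How far the spring pad is pushed back towards its jaw, in m, 0 (free) to 0.012; spring 1.5 N per mm.
- shaft (a joint): Turning of the shaft in rad, growing clockwise seen from above, 0 to 17.8; jaw = shaft x 0.012 / 6.283. Some 0.06 N m of friction.
- shaft_foot (a point): Upright square steel shaft end, 12 x 12 mm, sides along this point's x and y; it turns with the shaft. This point is the middle of its foot, on the round collar on the gear column, 90 mm above the bench, where the crank's hub comes to sit. The shaft rises 19 mm, the last 6 mm tapering to 6 mm wide.
- crank_socket (a point): Loose steel crank, 0.3 kg, balanced, standing on its hub. This point: middle of the hub's underside, mouth of its square socket 14 x 14 mm, 22 mm deep, chamfered, sides along x and y. z up, knob towards +x. Hub 30 x 30 x 22 mm; arm 16 mm wide along x, 22 to 30 mm up; counterweight ball 26 mm across at x = -32 mm. Fits the shaft in any of four directions.
- crank_boss (a point): Middle of the crank's upper boss, 20 x 20 mm (sides along the crank's x and y) and 28 mm high, directly above the socket, from 30 to 58 mm above the socket's mouth: the place to grip for carrying and fitting the crank, best across its y so that the knob is clear of the fingers.
- knob_mid (a point): Middle of the crank's black upright knob, 20 mm across and 38 mm high, 55 mm from the crank's axis, from 31.5 to 69.5 mm above the socket's mouth; it spins freely on the crank, so it can be held in a fixed orientation while winding.
- block_centre (a point): The single wooden block wrapped in masking tape that stands by itself on the bench in front of the clamp, nearer the robot (others like it stand in a row far to the left). 28 x 26 x 80 mm standing upright; solid core (what jaws and fingers meet) about 25 x 25 mm. This point is its centre, 40 mm above its foot.
- sanding_block: Brown sanding block 60 x 99 x 23 mm, lying beside the clamp, to be left alone. Origin under its centre.
Not all that is in view belongs to the job. What is shaped like the part that bears block_centre but pink or purple is not meant.

How it is judged:
By the outcome, as a careful person would: the job done as asked, in the order asked, and still so for the second after the job is handed in, with the robot touching nothing.
It also fails if it takes over 70 s, if anything falls off the work surface, if the arm or the gripper's body presses on something with over 40 N, if the wrist force passes 120 N, or if a joint passes its speed limit or range.

ROBOT

A 7-joint arm with a two-finger parallel gripper is mounted at the origin on a cart in front of the work surface, level with it; the furniture and walls round the work are solid. World frame = base frame: x ahead of the robot, y to its left, z up, the work surface at z = 0. Lengths are in m, angles in rad, forces in N, time in s.
With the tool pointing down it reaches from about 0.4 to 0.85 m from the base axis. Payload 6.9 kg.
Tool frame: the origin (TCP) lies midway between the tips of the shut fingers; the grasp point (between the pads) lies behind it (ctrl.pinch_z is the z of the grasp point in the tool frame, in m); z points along the fingers, y is the line along which they close (so a half turn about z gives the same grasp; the last joint's range is limited). The gripper opens to 85 mm and grips with 20 to 120 N. Pads are 22 mm wide; open, the fingers measure 114 mm over their backs; the gripper's body (76 mm by 85 mm) begins 54 mm behind the grasp point. The pads swing forward as they close: fully open they stand 13 mm farther back than shut.
Start: joints at [1.409, 0.507, -0.238, 1.5, 0.126, 1.149, -0.155], TCP at [0.165, -0.603, 0.231] pointing down, gripper open.
Joint ranges: [-3.08, 3.08], [-0.24, 2.05], [-1.43, 1.35], [0, 2.5], [-1.52, 4.66], [0.17, 1.96], [-2.89, 2.89]. Speed limits (rad/s): [2.39, 2.39, 3.14, 3.14, 3.14, 3.14, 3.14].

INTERFACE

Orientations are given as a unit quaternion [w, x, y, z].
In Python, from station import ctrl, get_state, vision, ticket, models gives the robot as it stands. Calls block until the motion is done:
- ctrl.movep(position, orientation): joint-space move of the TCP to a pose.
- ctrl.movel(position, frame=None, max_speed=0.15): straight line of the TCP; frame=None keeps the orientation; max_speed is the mean speed in m/s.
- ctrl.set_joints(angles): joint-space move.
- ctrl.ungrasp() and ctrl.close_gripper(force=None): open the fingers fully, or close them until they stop; force is the grip in N (None keeps the last).
- ctrl.pause(seconds).
- ctrl.ik(position, orientation): joint angles nearest the present ones, or None.
- get_state(): the state.
- vision.grab_frame(name): name is "scene" or "top" or "wrist"; returns (picture, depth): 384x512x3 uint8, blue, green, red; 384x512 float32, m along the optical axis (not along the pixel's ray), 0 where there is no reading.
- vision.camera_info(name): a dict with "mtx" (3x3 intrinsics, pixels), "dist_coeffs" ([k1, k2, p1, p2, k3] as OpenCV has them; the pictures are not rectified), "R" (3x3) and "t" (3): a world point X has camera coordinates R X + t; the wrist camera has in their place "hand_eye" (4x4, takes a point from camera to tool coordinates, whose origin is the TCP and whose axes are the flange's). Camera axes: x right, y down, z forward; pixel columns grow to the right and rows downward; lengths in m; the calibration is good to about 2 mm. A picture is of the moment at which its call begins: read the wrist's pose just before it. camera_info takes no time and is no camera call.
A pose or a line that the arm cannot do raises ctrl.Unreachable and nothing moves.
- ticket.close_job(): hands the job in; it is judged then, once.
Trained networks look in the newest picture that a camera, given by its name, has taken for a name from the list of things; names that differ only in an ending like _2 or _b are one class to them, and where a whole thing is asked for, a point or a joint stands for the part that bears it (a point fixed in the world has none). Each returns a list of dicts, best first, with "p" (0 to 1); they miss things now and then, are a little off and sometimes report something else, mostly with a low value. They report only what shows in the picture. A call takes as long as a camera call. They do not tell look-alikes from the thing itself.
- models.recognise(camera, target): "point" ([column, row] in pixels, amid what is visible of it).
- models.masks_of(camera, target): "mask" (384x512 bool, what is visible of it) and "point" ([column, row] in pixels, amid what is visible of it).
The state is a dict: "time": time; "qpos": joint angles; "qd": joint speeds; "tau": joint torques, N m; "tcp_pos": TCP position; "eef_rot": TCP orientation; "contact_force": force on the tool from outside, world axes, zero at the start; "wrist_torque": the same for the moment, N m; "width": finger opening in m; "gripper_force": force on a finger pad.
Only numpy, scipy, OpenCV 4.12 (cv2) and the standard library are available. Lean on these libraries where they do the work, as an engineer would, in place of code of your own. Each camera call takes 0.05 s, during which the arm holds its last target. There are 200 camera calls.

## Working session

There is one attempt and no reset: what is moved stays moved. The work goes in short steps, each a Python script; the robot and the scene stay as the last script left them, time stands still between calls to the robot, and variables do not carry over. Pictures are saved under pics/ and viewed, at most 10 in all, crops included, and the job is handed in when it is done.

```bash
mkdir -p pics; ls; cat > h.py <<'E'
import numpy as np, cv2
from station import ctrl, get_state, vision, ticket, models
def cam(name, st=None):
    c=vision.camera_info(name); K=np.array(c["mtx"]); d=np.array(c["dist_coeffs"])
    if "R" in c: return K,d,np.array(c["R"]),np.array(c["t"]).ravel()
    H=np.array(c["hand_eye"]); T=np.eye(4); w,x,y,z=st["eef_rot"]
    from scipy.spatial.transform import Rotation as Ro
    T[:3,:3]=Ro.from_quat([x,y,z,w]).as_matrix(); T[:3,3]=st["tcp_pos"]
    M=np.linalg.inv(T@H); return K,d,M[:3,:3],M[:3,3]
def cloud(depth,C):
    K,d,R,t=C; h,w=depth.shape
    u,v=np.meshgrid(np.arange(w),np.arange(h))
    p=cv2.undistortPoints(np.stack([u.ravel(),v.ravel()],1).astype(np.float64)[:,None],K,d)[:,0]
    X=np.c_[p,np.ones(len(p))]*depth.reshape(-1,1)
    W=((X-t)@R).reshape(h,w,3); W[depth<=0]=np.nan
    return W
def onplane(px,z,C):
    K,d,R,t=C
    p=cv2.undistortPoints(np.array(px,float).reshape(-1,1,2),K,d)[:,0]
    r=np.c_[p,np.ones(len(p))]@R; o=-R.T@t
    return o+r*((z-o[2])/r[:,2:])
E
python3 - <<'E'
from h import *
s=get_state(); print({k:np.round(v,3) for k,v in s.items()}, ctrl.pinch_z)
for n in ["top","scene"]:
    im,d=vision.grab_frame(n); cv2.imwrite(f"pics/{n}0.png",im); C=cam(n); W=cloud(d,C)
    np.savez(f"{n}0.npz",im=im,W=W)
    for t in ["clamp_bed","pad_face","shaft_foot","crank_socket","crank_boss","knob_mid","block_centre","sanding_block"]:
        for r in models.recognise(n,t)[:4]:
            u,v=map(int,np.round(r["point"])); print(n,t,round(r["p"],2),u,v,np.round(np.nanmedian(W[v-1:v+2,u-1:u+2].reshape(-1,3),0),3))
E
```

```text
pics
{'time': np.float64(0.0), 'qpos': array([ 1.409,  0.508, -0.238,  1.501,  0.126,  1.149, -0.155]), 'qd': array([ 0.001,  0.   ,  0.   ,  0.   , -0.001, -0.   ,  0.   ]), 'tau': array([-0.0000e+00, -6.2060e+01, -2.1870e+00, -2.4966e+01,  1.3000e-02,
        1.2000e-02, -0.0000e+00]), 'tcp_pos': array([ 0.165, -0.602,  0.23 ]), 'eef_rot': array([-0.001,  0.991,  0.133, -0.   ]), 'contact_force': array([ 0.068, -0.698,  0.816]), 'wrist_torque': array([-0.058, -0.016,  0.032]), 'gripper_force': np.float64(0.0), 'width': np.float64(0.085)} -0.0187
top clamp_bed 0.94 224 158 [0.49  0.304 0.067]
top crank_socket 0.86 304 132 [0.579 0.078 0.017]
top crank_boss 0.69 310 136 [0.562 0.062 0.029]
top knob_mid 0.6 311 136 [0.563 0.059 0.027]
top knob_mid 0.57 225 159 [0.488 0.301 0.066]
top block_centre 0.59 338 137 [ 0.548 -0.009  0.079]
top block_centre 0.45 239 208 [0.35  0.262 0.08 ]
top block_centre 0.42 199 266 [0.197 0.367 0.082]
top sanding_block 0.84 162 191 [0.406 0.48  0.022]
scene clamp_bed 0.83 217 202 [0.472 0.311 0.045]
scene clamp_bed 0.39 267 214 [0.343 0.263 0.062]
scene pad_face 0.73 202 198 [0.502 0.333 0.047]
scene pad_face 0.59 164 256 [0.402 0.49  0.024]
scene shaft_foot 0.19 212 194 [0.48  0.317 0.066]
scene crank_socket 0.71 271 161 [0.563 0.076 0.029]
scene crank_boss 0.81 270 160 [0.571 0.073 0.027]
scene crank_boss 0.31 242 171 [0.483 0.23  0.092]
scene knob_mid 0.77 273 157 [0.566 0.068 0.035]
scene block_centre 0.84 274 275 [0.193 0.367 0.057]
scene block_centre 0.8 269 213 [0.347 0.256 0.06 ]
scene block_centre 0.63 297 141 [ 0.552 -0.007  0.066]
scene block_centre 0.57 259 239 [0.296 0.322 0.052]
scene sanding_block 0.59 166 254 [0.405 0.484 0.024]
```

```bash
python3 - <<'E'
import cv2
a=cv2.imread("pics/top0.png")[90:300,130:390]; cv2.imwrite("pics/topc.png",cv2.resize(a,None,fx=2.8,fy=2.8,interpolation=cv2.INTER_CUBIC))
E
```

```text
(no output)
```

View pics/topc.png

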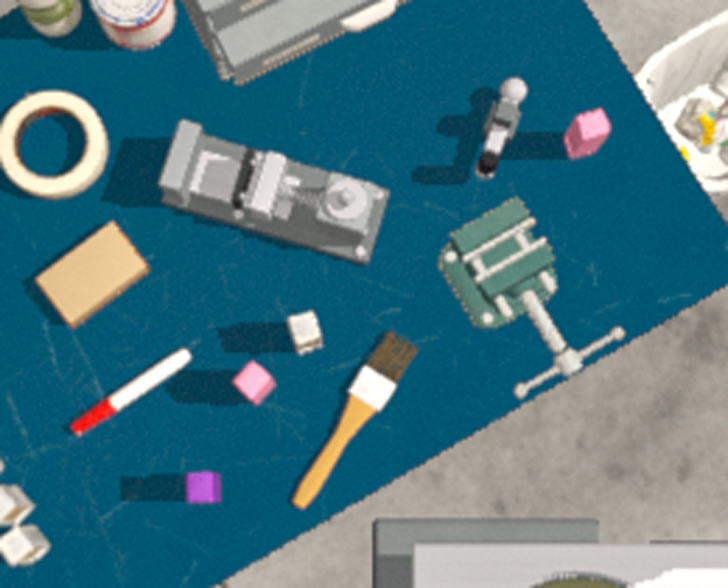

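View pics/scene0.png

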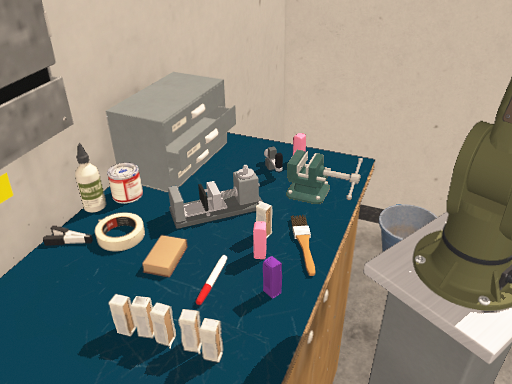

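The top crop shows three candidate groups for the block:
- White single block at top px (239,208). It stands alone in front of the clamp, so it is the one meant.
- Pink blocks at px (221,226) and (340,137), and a purple one at (202,264). These are excluded by colour.
- White row at the far left, px (135,280). Also excluded.

The grey clamp is around px (225,158), with its shaft at the right end near (254,161) and the fixed jaw at the left near (194,149). The green vise is a decoy. The crank is at px (308,135), with its ball up at (313,122) and the knob down at (304,148).

Next I'll take close views with the wrist camera.

```bash
cat >> h.py <<'E'
def Q(th): return [0,float(np.cos(th/2)),float(np.sin(th/2)),0]   # tool down, tool x at th, tool y at th-90deg
def look(tag):
    s=get_state(); im,d=vision.grab_frame("wrist"); C=cam("wrist",s); W=cloud(d,C)
    np.savez(tag+".npz",im=im,W=W); cv2.imwrite(f"pics/{tag}.png",im); return im,W,C
def rec(W,names):
    for t in names:
        for r in models.recognise("wrist",t)[:3]:
            u,v=map(int,np.round(r["point"])); print(t,round(r["p"],2),u,v,np.round(np.nanmedian(W[max(v-1,0):v+2,max(u-1,0):u+2].reshape(-1,3),0),3))
E
python3 - <<'E'
from h import *
print(np.round(vision.camera_info("wrist")["hand_eye"],3).tolist())
th=0.0
ctrl.movep([0.47,0.10,0.36],Q(th)); print(get_state()["time"],np.round(get_state()["qpos"],2))
im,W,C=look("w1"); rec(W,["crank_boss","crank_socket","knob_mid","shaft_foot","clamp_bed"])
ctrl.movep([0.40,0.28,0.36],Q(th)); print(get_state()["time"],np.round(get_state()["qpos"],2))
im2,W2,C=look("w2"); rec(W2,["block_centre","shaft_foot","pad_face","clamp_bed"])
cv2.imwrite("pics/w12.png",cv2.resize(np.vstack([im,im2]),None,fx=.78,fy=.78,interpolation=cv2.INTER_AREA))
E
```

```text
[[-0.001, -0.96, -0.28, 0.071], [1.0, -0.001, 0.0, -0.0], [-0.0, -0.28, 0.96, -0.142], [0.0, 0.0, 0.0, 1.0]]
3.6417 [ 0.56  0.33 -1.15  1.62  0.3   1.4  -2.19]
crank_boss 0.68 277 71 [0.566 0.068 0.057]
crank_boss 0.36 146 150 [0.476 0.224 0.109]
crank_socket 0.93 276 68 [0.57  0.069 0.057]
knob_mid 0.73 277 72 [0.565 0.068 0.057]
clamp_bed 0.88 105 125 [0.501 0.291 0.06 ]
4.7333 [ 0.15  0.34 -1.15  1.6   0.32  1.41 -2.6 ]
block_centre 0.97 229 212 [0.316 0.311 0.072]
block_centre 0.96 266 180 [0.362 0.262 0.08 ]
block_centre 0.95 196 277 [0.213 0.361 0.067]
shaft_foot 0.72 113 130 [0.421 0.476 0.023]
shaft_foot 0.66 299 90 [0.473 0.227 0.108]
pad_face 0.66 216 62 [0.507 0.323 0.065]
clamp_bed 0.82 236 71 [0.496 0.299 0.066]
clamp_bed 0.27 265 181 [0.36  0.263 0.08 ]
```

View pics/w12.png

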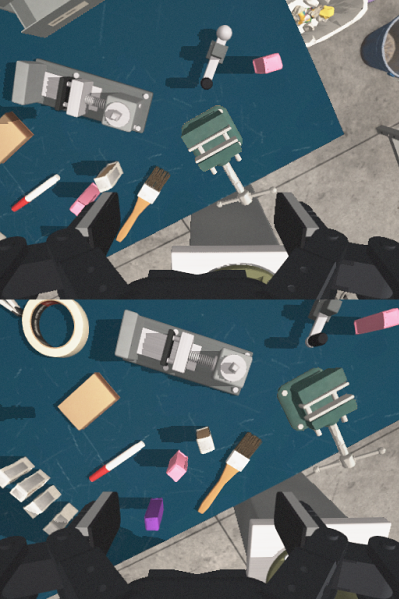

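The two wrist views show these, in wrist pixels:
- w1: crank at about (277,70), with the ball at the top and the knob at the bottom.
- w2: shaft at about (300,90), jaws around (216,62), and the single taped block at (264,180).

Now the geometry from the depth clouds.

```bash
cat > geo.py <<'E'
from h import *
def sel(W,c,r,z0,z1):
    P=W.reshape(-1,3); m=np.isfinite(P[:,2]); m[m]=(np.hypot(*(P[m,:2]-c).T)<r)&(P[m,2]>z0)&(P[m,2]<z1); return P[m]
def rect(P):
    (c,s,a)=cv2.minAreaRect((P[:,:2]*1000).astype(np.float32)); return np.round(c,1),np.round(s,1),round(a,1),len(P)
E
python3 - <<'E'
from geo import *
L={k:np.load(k+".npz")["W"] for k in ["w1","w2","top0","scene0"]}
for k in ["w1","w2","top0"]:
    W=L[k]; print(k)
    print(" bench z",np.nanmedian(sel(W,(.47,.17),.04,-.03,.03)[:,2]) if len(sel(W,(.47,.17),.04,-.03,.03)) else None)
    for nm,a in dict(block=((.355,.263),.035,.074,.09),shafttop=((.473,.227),.03,.1,.12),collar=((.473,.227),.04,.084,.096),column=((.473,.227),.05,.066,.083),
       jawtops=((.51,.32),.07,.058,.08),base=((.495,.295),.16,.009,.018),boss=((.567,.068),.03,.052,.062),crankhi=((.567,.068),.07,.026,.08),knob=((.52,.06),.05,.062,.08),pinkR=((.548,-.009),.05,.07,.09)).items():
        P=sel(W,*a)
        if len(P)>5: print(" ",nm,*rect(P),np.round(P.mean(0),4))
E
```

```text
w1
 bench z -0.0005723356929905566
  block [353.4 264.4] [26.8 26.3] 17.0 332 [0.3544 0.2632 0.0793]
  shafttop [476.7 224.3] [12.  12.2] 56.5 106 [0.4774 0.2233 0.106 ]
  collar [477.3 224.8] [46.3 45.7] 72.2 792 [0.4776 0.2232 0.0888]
  column [476.7 224.8] [49.8 50.8] 72.9 499 [0.4806 0.2173 0.0794]
  jawtops [513.5 338.9] [100.7  68.4] 73.0 1841 [0.5117 0.3336 0.0659]
  base [465.4 319.6] [243.  172.5] 69.0 2965 [0.5026 0.2853 0.0135]
  boss [574.2  64.2] [20.  20.6] 69.5 278 [0.574  0.0643 0.0574]
  crankhi [568.7  61.8] [ 76.4 102.9] 30.6 1216 [0.5662 0.0671 0.0438]
  knob [503.8  75.5] [61.1 19.3] 22.4 224 [0.5175 0.0816 0.0682]
  pinkR [554.5 -17.2] [25.9 27.8] 18.0 492 [ 0.5544 -0.017   0.0791]
w2
 bench z -0.0006993330061852184
  block [353.6 264.9] [27.3 25.3] 18.2 380 [0.3537 0.265  0.0793]
  shafttop [475.8 224.5] [11.7 12.2] 54.3 121 [0.4757 0.225  0.1062]
  collar [476.3 225. ] [45.7 45.6] 72.5 916 [0.4766 0.2253 0.0888]
  column [476.2 224.5] [50.3 49.6] 72.4 416 [0.4772 0.2278 0.0813]
  jawtops [512.8 339.7] [100.3  67.5] 73.0 1734 [0.5103 0.3317 0.0667]
  base [464.
[... 324 characters left out ...]
p0
 bench z 0.0005755195351618918
  block [354.  264.2] [26.5 24.6] 18.6 90 [0.3538 0.2643 0.0799]
  shafttop [476.4 223.3] [11.1 11.1] 55.8 21 [0.4761 0.2232 0.1065]
  collar [474.9 221.8] [48.4 47.9] 78.0 196 [0.4762 0.2227 0.0889]
  column [476.4 223.9] [49.8 50.3] 73.0 100 [0.4684 0.2247 0.0792]
  jawtops [512.  339.6] [101.   68.2] 72.1 329 [0.5094 0.3302 0.0671]
  base [481.9 302.4] [231.7 224. ] 62.0 752 [0.488 0.294 0.014]
  boss [574.4  64. ] [19.3 22.7] 70.4 46 [0.5741 0.0636 0.0569]
  crankhi [568.2  62.1] [ 75.7 102.6] 31.2 240 [0.5631 0.0676 0.0454]
  knob [539.8  82.2] [16.9 55.9] 85.2 39 [0.5226 0.0832 0.0684]
  pinkR [554.1 -17.4] [25.6 28. ] 22.6 90 [ 0.5536 -0.0183  0.0791]
```

```bash
cat >> h.py <<'E'
D=np.deg2rad
SH=np.array([.4763,.2246]); CY=D(72.7); cy=np.array([np.cos(CY),np.sin(CY)]); BED=SH+.135*cy
BL=np.array([.3537,.2647]); BO=np.array([.5738,.0645]); SA=145.5
E
python3 - <<'E'
from h import *
print(BED)
def ring(a): return [*(SH+.055*np.array([np.cos(D(a)),np.sin(D(a))])),.16]
for nm,p,ths in [("pick",[*BL,.05],(107.8,-72.2)),("pickhi",[*BL,.2],(107.8,-72.2)),("place",[*BED,.07],(72.7,-107.3)),("placehi",[*BED,.2],(72.7,-107.3)),("cr",[*BO,.03],(160,-20)),("fit",[*SH,.12],(145.5,-34.5))]+[(f"r{a}",ring(a),(145.5,-34.5)) for a in (145,55,-35,-125)]:
    for t in ths:
        q=ctrl.ik(p,Q(D(t))); print(nm,t,None if q is None else np.round(q,2))
E
```

```text
[0.51644561 0.35349271]
pick 107.8 [ 0.06  0.8  -1.25  2.19  1.    0.95 -1.5 ]
pick -72.2 [-1.19  0.62  0.75  2.2  -0.76  0.61 -2.7 ]
pickhi 107.8 [ 0.22  0.56 -1.4   2.    0.62  1.12 -1.14]
pickhi -72.2 [ 0.15  0.46 -1.22  2.    0.51  1.04  2.14]
place 72.7 [-0.04  0.92 -1.15  1.69  0.91  1.17 -1.75]
place -107.3 [-0.02  0.96 -1.23  1.69  0.97  1.22  1.36]
placehi 72.7 [ 0.01  0.82 -1.3   1.54  0.79  1.39 -1.65]
placehi -107.3 [-0.01  0.78 -1.23  1.54  0.75  1.35  1.53]
cr 160 [ 0.55  1.11 -1.42  1.85  1.15  1.32  0.01]
cr -20 [ 0.27  0.75 -0.7   1.85  0.67  0.79 -2.71]
fit 145.5 [ 0.28  0.87 -1.42  1.9   0.93  1.24 -0.49]
fit -34.5 [-0.32  0.48 -0.24  1.91  0.16  0.77 -2.82]
r145 145.5 [ 0.23  0.76 -1.41  1.92  0.81  1.22 -0.51]
r145 -34.5 [-0.56  0.39 -0.04  1.92  0.02  0.83 -2.78]
r55 145.5 [ 0.2   0.87 -1.42  1.73  0.89  1.35 -0.43]
r55 -34.5 [-0.38  0.5  -0.24  1.74  0.14  0.92 -2.84]
r-35 145.5 [ 0.35  0.85 -1.42  1.78  0.87  1.32 -0.31]
r-35 -34.5 [-0.11  0.49 -0.44  1.79  0.25  0.92 -2.83]
r-125 145.5 [ 0.4   0.72 -1.41  1.97  0.78  1.17 -0.36]
r-125 -34.5 [-0.12  0.38 -0.44  1.97  0.22  0.83 -2.85]
```

```bash
python3 - <<'E'
from h import *
t0=get_state()["time"]
ctrl.set_joints([-.6,.2,0,2.05,0,.89,-.1]); s=get_state(); print(s["time"]-t0,np.round(s["tcp_pos"],3))
th=D(107.8)
ctrl.movep([*BL,.15],Q(th)); print(np.round(get_state()["qpos"],2))
for p,t in [([*BED,.07],72.7),([*BO,.03],160),([*SH,.12],145.5)]: print(np.round(ctrl.ik(p,Q(D(t))),2))
ctrl.movel([*BL,.066+ctrl.pinch_z],max_speed=.15)
ctrl.close_gripper(40)
s=get_state(); print(s["time"],s["width"],s["gripper_force"],np.round(s["tcp_pos"],4))
ctrl.movel([*BL,.16],max_speed=.2)
ctrl.movep([*BED,.16],Q(CY)); s=get_state(); print(s["time"],s["width"],np.round(s["contact_force"],2),np.round(s["tcp_pos"],4))
im,W,C=look("w3")
E
```

```text
2.1417 [0.354 0.213 0.211]
[-0.7   0.33  0.    2.08 -0.    0.74 -0.38]
[-0.72  0.67  0.14  1.7  -0.12  0.79 -0.83]
[-0.04  0.66 -0.18  1.86  0.19  0.64  0.88]
[-0.4   0.48 -0.13  1.91  0.09  0.76  0.39]
8.9583 0.023873976215262296 46.5287446975708 [0.3538 0.2648 0.0475]
10.4417 0.023827343620416556 [-1.07  0.43 -1.  ] [0.515  0.3527 0.1583]
```

```bash
python3 - <<'E'
from geo import *
s=get_state(); print(np.round(s["tcp_pos"],4))
W=np.load("w3.npz")["W"]; P=sel(W,BED,.12,.055,.09)
v=(P[:,:2]-BED)@cy; u=(P[:,:2]-BED)@np.array([cy[1],-cy[0]])
h,e=np.histogram(v,np.arange(-.08,.08,.004)); print([(round(a*1000),int(n),round(float(np.median(P[(v>=a)&(v<a+.004),2])),3)) for a,n in zip(e,h) if n>3]); 
for lo,hi in((-.07,-.026),(.024,.07)):
    m=(v>lo)&(v<hi)
    if m.sum()>3: print(np.percentile(u[m],[1,99]).round(4),np.percentile(v[m],[1,99]).round(4))
E
```

```text
[0.5149 0.3526 0.1589]
[(-32, 68, 0.066), (-28, 135, 0.066), (-24, 67, 0.079), (-20, 72, 0.08), (-16, 101, 0.08), (-12, 77, 0.08), (-8, 53, 0.08), (-4, 26, 0.08), (0, 34, 0.083), (4, 72, 0.085), (8, 64, 0.085), (12, 67, 0.084), (16, 72, 0.084), (20, 93, 0.083), (24, 388, 0.071), (28, 656, 0.072), (32, 766, 0.072), (36, 784, 0.072), (40, 666, 0.072), (44, 792, 0.07)]
[-0.0277  0.1133] [-0.0316 -0.0262]
[-0.0342  0.1119] [0.0254 0.0475]
```

View pics/w3.png

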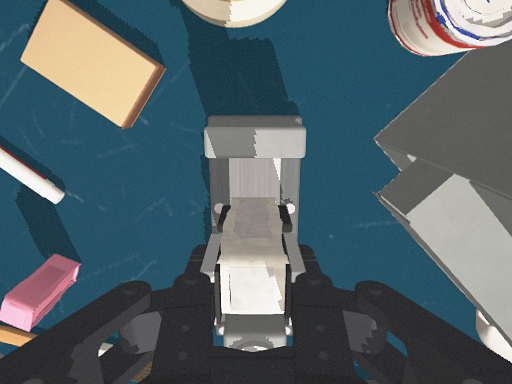

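The w3 picture shows the block held between the fingers above the bed, with its top at (250,290). The fixed jaw is at (255,140), and the jaw faces measure ±25 mm as expected. Now to lower it.

```bash
python3 - <<'E'
from h import *
off=np.array([*BED,0])-np.array([*get_state()["tcp_pos"][:2],0]); off=np.clip(off,-.002,.002)
B=BED+off[:2]
ctrl.movel([*B,.080],max_speed=.12)
z=.071
while True:
    ctrl.movel([*B,z],max_speed=.04); s=get_state(); print(z,np.round(s["tcp_pos"],4),np.round(s["contact_force"],1))
    if s["contact_force"][2]>3 or z<.066 or s["tcp_pos"][2]<.0676: break
    z-=.0012
ctrl.ungrasp()
ctrl.movel([*B,.16],max_speed=.2)
s=get_state();print(s["time"])
im,W,C=look("w4"); rec(W,["block_centre"])
E
```

```text
0.071 [0.5179 0.3543 0.0709] [0.9 0.  0.2]
0.06979999999999999 [0.518  0.3544 0.0698] [-0.   0.3 -0.4]
0.06859999999999998 [0.5179 0.3543 0.0685] [-0.1  0.1  0. ]
0.06739999999999997 [0.5182 0.3545 0.0676] [-0.6  0.5  1.8]
0.06619999999999997 [0.5183 0.3545 0.0676] [-2.6 -0.9 11.1]
13.925
block_centre 0.85 46 287 [0.318 0.321 0.049]
block_centre 0.84 256 195 [0.522 0.362 0.1  ]
```

View pics/w4.png

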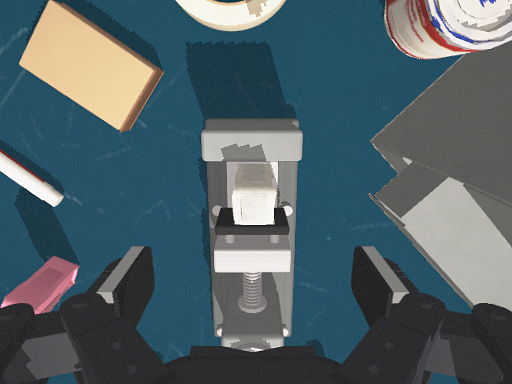

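The w4 picture shows the block standing upright on the bed at (255,200), between the pad at (252,220) and the fixed jaw at (252,145). Next is a closer look at the shaft, then the crank.

```bash
python3 - <<'E'
from geo import *
W=np.load("w4.npz")["W"]; P=sel(W,BED,.04,.094,.106); print("block top",*rect(P),P.mean(0).round(4))
ctrl.movep([*SH,.24],Q(D(145.5))); im,W,C=look("w5")
for z0,z1 in ((.1,.112),(.104,.112),(.096,.112)):
    P=sel(W,SH,.02,z0,z1); print("shaft",z0,*rect(P),P.mean(0).round(4))
P=sel(W,SH,.05,.07,.083); print("col",*rect(P))
ctrl.movep([*BO,.20],Q(D(160))); im2,W,C=look("w6")
P=sel(W,BO,.025,.052,.062); print("boss",*rect(P),P.mean(0).round(4))
P=sel(W,BO+.055*np.array([-.94,.342]),.02,.062,.08); print("knob",*rect(P),P.mean(0).round(4))
P=sel(W,(.554,-.017),.04,.07,.09); print("pink",*rect(P))
print(get_state()["time"],np.round(get_state()["tcp_pos"],4))
cv2.imwrite("pics/w56.png",np.hstack([im[100:384,100:420],im2[100:384,100:420]]))
E
```

```text
block top [518.1 354.8] [25.7 27.6] 72.7 1593 [0.5182 0.3562 0.0992]
shaft 0.1 [476.1 225.3] [11.1 11.7] 55.0 203 [0.4754 0.2257 0.106 ]
shaft 0.104 [475.8 225. ] [10.2 11.3] 55.1 161 [0.4755 0.2252 0.1069]
shaft 0.096 [476.  225.3] [11.2 11.7] 55.0 217 [0.4751 0.2259 0.1055]
col [476.2 224.9] [50.  50.3] 73.0 722
boss [574.4  64.8] [19.3 20.4] 69.8 522 [0.5735 0.0651 0.0571]
knob [522.7  83.7] [19.4 19.1] 69.8 476 [0.5223 0.0838 0.0679]
pink [554.3 -17.2] [25.6 27.6] 17.1 957
16.0667 [0.5734 0.0667 0.2   ]
```

View pics/w56.png

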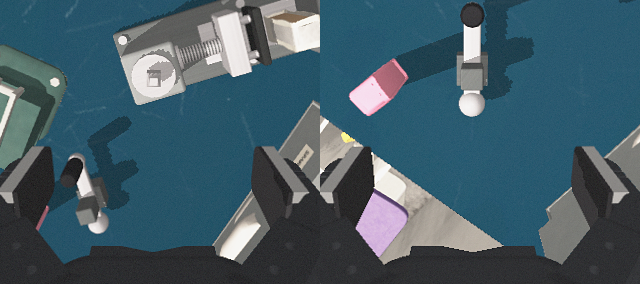

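The left half shows the square shaft end, and the right half shows the crank with its boss and knob clear of the pink block. Now picking the crank and fitting it.

```bash
cat >> h.py <<'E'
SH=np.array([.4762,.2250]); BO=np.array([.5744,.0648]); SA=145.0
E
python3 - <<'E'
from h import *
ctrl.movel([*BO,.07],max_speed=.2); ctrl.movel([*BO,.0295],max_speed=.08)
s=get_state(); print(np.round(s["tcp_pos"],4),np.round(s["contact_force"],1)); zg=s["tcp_pos"][2]
ctrl.close_gripper(60); s=get_state(); print(s["time"],s["width"],np.round(s["tcp_pos"],4),np.round(s["contact_force"],1)); zg=s["tcp_pos"][2]
ctrl.movel([*BO,.19],max_speed=.2)
ctrl.movep([*SH,.19],Q(D(SA)))
ctrl.movel([*SH,.152],max_speed=.1); s=get_state(); print(s["time"],s["width"],np.round(s["tcp_pos"],4),np.round(s["eef_rot"],4),np.round(s["contact_force"],1),zg)
E
```

```text
[0.5745 0.0648 0.0296] [0.1 0.6 0.6]
18.1417 0.018992010649036217 [0.5747 0.0649 0.0298] [0.1 0.2 3.2]
20.4 0.019133823646024454 [0.4767 0.2244 0.152 ] [-1.000e-04  3.013e-01  9.535e-01 -2.000e-04] [-1.   0.5 -2.2] 0.029842782014839232
```

```bash
python3 - <<'E'
from h import *
for z in [.144,.138,.134,.130,.126,.123,.121,.1195,.1185]:
    ctrl.movel([*SH,z],max_speed=.06); s=get_state(); f=s["contact_force"]; print(z,np.round(s["tcp_pos"],4),np.round(f,1),np.round(s["wrist_torque"],2))
    if f[2]>15 or np.hypot(*f[:2])>20: break
print(s["time"],s["width"])
E
```

```text
0.144 [0.4761 0.2249 0.1439] [ 0.  -0.6 -2.5] [ 0.01 -0.02 -0.02]
0.138 [0.476  0.2249 0.1377] [-0.3 -0.2 -3.4] [-0.01  0.02  0.02]
0.134 [0.476  0.2249 0.1338] [ 0.   0.5 -2.9] [ 0.06 -0.01 -0.02]
0.13 [0.476  0.2249 0.1297] [-1.  -0.7 -2.7] [ 0.01  0.02 -0.02]
0.126 [0.476  0.2249 0.1257] [-0.2 -0.7 -3.3] [ 0.02 -0.04  0.  ]
0.123 [0.4761 0.2249 0.1228] [ 0.8  1.3 -2.8] [-0.03 -0.05 -0.01]
0.121 [0.4761 0.225  0.1209] [-0.1  0.  -3.3] [-0.01 -0.02 -0.04]
0.1195 [0.4764 0.2251 0.1198] [0.5 0.4 1.1] [-0.06  0.13  0.01]
0.1185 [0.4764 0.2251 0.1198] [-2.5 -2.1 12.7] [-0.38  0.81 -0.  ]
22.6833 0.019134571378739088
```

The crank is fully seated (TCP dropped 90.0 mm relative to the grasp height). Now letting go and winding by the knob.

```bash
cat > wind.py <<'E'
from h import *
def kp(a,z=.127,r=.055): return [*(SH+r*np.array([np.cos(D(a)),np.sin(D(a))])),z]
def wind(a0,a1,step=20):
    n=int(round((a0-a1)/step)); mx=0
    for i in range(1,n+1):
        ctrl.movel(kp(a0-(a0-a1)*i/n),max_speed=.15); s=get_state(); f=np.linalg.norm(s["contact_force"]); mx=max(mx,f)
        if f>25: print("stop",a0-(a0-a1)*i/n,s["contact_force"]); return False
    print("at",a1,"t",s["time"],"maxF",round(mx,1),np.round(s["tcp_pos"],4),"w",round(s["width"],4),np.round(s["contact_force"],1)); return True
E
python3 - <<'E'
from wind import *
ctrl.ungrasp(); ctrl.movel([*SH,.185],max_speed=.2)
im,W,C=look("w7")
from geo import sel,rect
P=sel(W,kp(SA)[:2],.025,.153,.165); print("knob",*rect(P),kp(SA),P.mean(0).round(4))
P=sel(W,SH,.02,.142,.152); print("boss",*rect(P),P.mean(0).round(4))
ctrl.movel(kp(SA,.185),max_speed=.2); ctrl.movel(kp(SA),max_speed=.1)
ctrl.close_gripper(25); s=get_state(); print(s["time"],s["width"],np.round(s["contact_force"],1))
wind(SA,SA-180)
E
```

```text
knob [431.2 256.4] [18.9 19. ] 10.1 1163 [np.float64(0.43114663756410543), np.float64(0.2565467039993075), 0.127] [0.4308 0.2568 0.1581]
boss [476.1 225.1] [19.7 19.9] 54.4 1174 [0.4753 0.2255 0.1471]
25.6417 0.019232233391845432 [-0.3  0.4  1.2]
at -35.0 t 28.1167 maxF 9.2 [0.5205 0.1924 0.1271] w 0.0188 [ 3.4 -3.6  7.8]
```

```bash
python3 - <<'E'
from wind import *
ok=all(wind(SA-180*k,SA-180*(k+1)) for k in range(1,5))
ctrl.ungrasp(); s=get_state(); 
ctrl.movel(kp(SA-900,.21),max_speed=.2)
from geo import sel,rect
B2=BED+.0*cy
ctrl.movep([*(BED-.03*cy),.27],Q(CY)); im,W,C=look("w8"); print(get_state()["time"])
P=sel(W,BED,.04,.094,.106); print("block top",*rect(P),((P[:,:2].mean(0)-BED)@cy).round(4))
P=sel(W,BED,.1,.058,.09); v=(P[:,:2]-BED)@cy; u=(P[:,:2]-BED)@np.array([cy[1],-cy[0]])
m=abs(u)<.035; h,e=np.histogram(v[m],np.arange(-.06,.06,.002)); print([(round(a*1000),int(n),round(float(np.median(P[m][(v[m]>=a)&(v[m]<a+.002),2])),3)) for a,n in zip(e,h) if n>3])
P=sel(W,SH,.02,.14,.155); print("boss",*rect(P),P.mean(0).round(4))
P=sel(W,kp(-35)[:2],.025,.153,.165); print("knob",*rect(P),P.mean(0).round(4),kp(-35))
E
```

```text
at -215.0 t 30.5917 maxF 8.6 [0.4309 0.2568 0.1268] w 0.0189 [-1.7  4.3  7.2]
at -395.0 t 33.0667 maxF 7.7 [0.521  0.1926 0.1269] w 0.019 [ 0.4 -1.9  4.5]
at -575.0 t 35.5417 maxF 7.7 [0.4313 0.2573 0.1269] w 0.0193 [-2.8  2.9  5.6]
at -755.0 t 38.0167 maxF 7.7 [0.5205 0.1923 0.127 ] w 0.0188 [ 2.7 -2.5  6.8]
40.5
block top [521.  365.3] [24.6 27.1] 72.6 798 0.0132
[(-34, 112, 0.065), (-32, 114, 0.066), (-30, 114, 0.066), (-28, 112, 0.066), (-26, 102, 0.065), (-24, 102, 0.066), (-22, 104, 0.066), (-20, 109, 0.066), (-18, 112, 0.066), (-16, 167, 0.065), (-8, 105, 0.066), (-6, 110, 0.067), (-4, 54, 0.066), (-2, 59, 0.066), (0, 22, 0.062), (24, 50, 0.075), (26, 141, 0.071), (28, 141, 0.071), (30, 142, 0.071), (32, 141, 0.072), (34, 158, 0.071), (36, 194, 0.071), (38, 141, 0.071), (40, 143, 0.071), (42, 143, 0.072), (44, 141, 0.071), (46, 69, 0.07)]
boss [476.5 225.6] [19.9 20.1] 52.7 504 [0.4769 0.2271 0.1466]
knob [520.2 192.9] [17.4 18.8] 58.4 339 [0.5202 0.1949 0.1579] [np.float64(0.5212533624358946), np.float64(0.19345329600069247), 0.127]
```

View pics/w8.png

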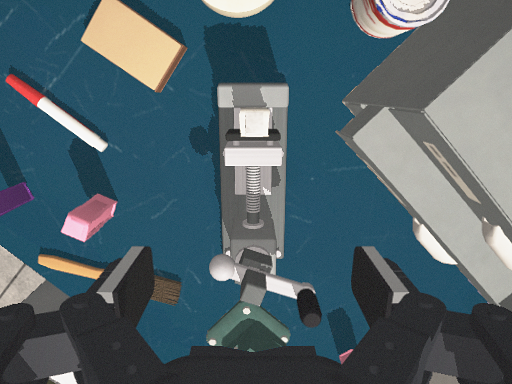

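The w8 picture shows the block tight against the fixed jaw at (255,122), with the pad at (253,135) and the crank seated on the shaft. I'll compare the gap between pad and jaw with its initial value, then hand in.

```bash
python3 - <<'E'
from geo import *
def prof(k):
    W=np.load(k+".npz")["W"]; P=sel(W,BED,.1,.06,.07); v=(P[:,:2]-BED)@cy; u=(P[:,:2]-BED)@np.array([cy[1],-cy[0]])
    v=np.sort(v[(abs(u)<.03)&(v<.01)]); i=np.where(np.diff(v)>.003)[0]
    return np.round(np.c_[v[i],v[i+1]]*1000,1).tolist(), round(v[-1]*1000,1)
for k in ("w2","w4","w8"): print(k,prof(k))
s=get_state(); print(s["width"],np.round(s["contact_force"],1),s["time"])
E
```

```text
w2 ([[-44.0, -32.2]], np.float64(-23.8))
w4 ([[-43.4, -31.7]], np.float64(-23.4))
w8 ([[-14.3, -7.8]], np.float64(0.3))
0.08568142419851699 [-0.1 -0.8 -0. ] 40.5
```

The gap between jaw and pad shrank from 11.8 mm to 6.5 mm, so the pad is pushed back about 5 mm. The jaw has travelled about 29.5 mm.

```bash
python3 -c "
from station import ticket
print(ticket.close_job())"
```

```text
the job is handed in; nothing more can be done
None
```

The job is handed in at 40.5 s: the taped block is clamped upright against the fixed jaw after 2.5 clockwise turns, the pad is pushed back about 5 mm, the crank is left seated and released, and I never reached for the sanding block.

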